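# Hang the vial basket on the drip stand and hold it up with the cam lever

### The job

Keeping it upright, hang the rinsed vial basket by its handle on the two prongs of the drip stand's hook and let go of it. Then take the black grip of the stand's cam lever and swing the lever up until it points straight up, where its eccentric lifts the hook highest: it springs back if released, and the hook sinks again if it goes too far. Finish while still holding the grip there, with the basket hanging still at the top of its lift, and leave the other things on the bench where they are.

Things in the scene. Friction and masses are not known exactly. Their poses are not given: they have to be found in the camera images.
- basket: Loose steel wire basket, 100 x 60 mm, 38 mm high, 0.13 to 0.22 kg, two capped vials fixed in it (tops 51 mm up). A stiff, fixed bail (6 mm wire) spans its length: legs at both short ends, 100 mm apart, carry a level handle bar 115 mm above the underside. Origin: centre of the underside; x along the bar, z up. Same either way round.
- basket_handle (a point): Middle of the basket's handle bar, 115 mm above its underside: a black sleeve 12 mm thick, 34 mm long (along x), to be gripped from above; beside it the bare 6 mm bar, which rests on the prongs. Axes as the basket's. Free height under the bar: 60 mm to the vial tops, 74 mm to the rim.
- stand: Drip stand, fixed: grey foot plate (x -55 to 55, y -55 to 145 mm, 12 mm thick, a pan on it 24 mm high) and an upright 46 x 36 mm, 162 mm tall, at its origin. A shaft along y, 140 mm above the bench, carries the lever on the -y side and an eccentric with the hook on the +y side. Origin: under the upright's middle, at the bench top; +y: the way the prongs point; z up.
- hook_tips (a point): Midway between the upturned tips of the hook: two parallel 8 mm steel prongs along the stand's +y, 56 mm free between them. At rest, outward from the stand's origin: level (top 184 mm above the bench) to 75 mm, a dip at 95 to 105 mm (underside 148 mm), tips at 125 mm (129 with the round end, top 182 mm). A cross-bar joins them 45 mm out. Axes as the stand's, always level.
- hook_cradle (a point): Where the middle of the handle bar lies when the basket hangs: midway between the prongs, at rest x -24, y 100 mm from the stand's origin and 160 mm above the bench; moves with the hook, 22 mm up and 24 mm to +x by the highest point. The bar lies along the stand's x; it comes in from the +y side, over the tips with the prongs passing under it, then down. Axes as the stand's.
- lever (a joint): Lever angle in rad: 0 at rest (lever almost level, pointing along the stand's -x), growing as it swings up and over to +x. It turns about the stand's y axis, 140 mm above the bench. The hook is highest at 1.5, lever straight up; beyond that it sinks again; end stop 2.0. A return spring pushes the grip back with 1.5 to 3.5 N, plus about 1 N from the load.
- grip: The lever's black round grip, 22 mm thick and 50 mm long, lying level along the stand's y at the lever's end and standing out to -y; it spins freely on the lever. Origin: its inner end, 48 mm to -y of the stand's origin, next to the lever arm (18 mm wide, 8 mm thick, lever length 110 mm).
- grip_centre (a point): Middle of the grip, on its axis: 110 mm from the shaft axis and 75 mm to the stand's -y; at rest about 148 mm above the bench, 250 mm when the lever is straight up. To be gripped from above, fingers closing across it. Its axes spin with the grip; y stays along the stand's y.
- petri_dish: Bystander: shallow round culture dish, 60 mm wide, 15 mm high. Origin: centre of the underside.
- white_pot: Bystander: white plastic pot, 47 mm wide, 54 mm high. Origin: centre of the underside.
- purple_cup: Bystander: tall cup with violet contents, 57 mm wide, 86 mm high. Origin: centre of the underside.
- reagent_bottle: Bystander: small white reagent bottle with a blue cap, 41 mm wide, 80 mm high. Origin: centre of the underside.

How it is judged:
On the way, in this order (a step that is already met when the one before it is completed fails the run):
1. the basket hangs by its handle on both prongs, let go, with the lever still at rest (contact force between basket and stand above 0.5 N and distance between basket_handle and hook_cradle below 0.02 m and angle between basket_handle's own z axis and vertical below 0.25 rad and contact force between basket and the fingers below 0.05 N and value of joint lever below 0.3 rad), for 0.3 s.
2. the lever is swung by its grip to the cam's highest lift (value of joint lever between 1.25 and 1.75 rad and contact force between the fingers and grip above 1 N), for 0.2 s.
At the end, for the whole second after the job is handed in: Fingers still on the lever grip (over 1 N), lever within 0.25 rad of straight up (1.25 to 1.75); basket hanging on the prongs: handle middle within 20 mm of the cradle point, tilt under 0.25 rad, untouched by the fingers, slower than 60 mm/s (all of step 2 and contact force between basket and stand above 0.5 N and distance between basket_handle and hook_cradle below 0.02 m and angle between basket_handle's own z axis and vertical below 0.25 rad and contact force between basket and the fingers below 0.05 N and linear speed of basket below 0.06 m/s); the arm keeps its last pose, push and grip.
It fails at once if a bystander is moved more than 25 mm (distance of any of petri_dish, white_pot, purple_cup, reagent_bottle from where it was at the start of the episode above 0.025 m).
It fails at once if the basket is tipped more than 0.7 rad (angle between basket_handle's own z axis and vertical above 0.7 rad).
It also fails if it takes over 58 s, if anything falls off the work surface, if the arm or the gripper's body presses on something with over 40 N, if the wrist force passes 120 N, or if a joint passes its speed limit or range.

### The arm

A 6-joint arm with a two-finger parallel gripper is mounted at the origin on the work surface; the furniture and walls round the work are solid. World frame = base frame: x ahead of the robot, y to its left, z up, the work surface at z = 0. Lengths are in m, angles in rad, forces in N, time in s.
With the tool pointing down it reaches from about 0.325 to 0.85 m from the base axis. Payload 4.4 kg.
Tool frame: the origin (TCP) lies midway between the tips of the shut fingers; the grasp point (between the pads) lies 19 mm behind it; x points along the fingers, y is the direction in which the jaws open and shut, and the axes are right-handed (so a half turn about x gives the same grasp; the last joint's range is limited). The gripper opens to 94 mm and grips with 3 to 60 N. Pads are 16 mm wide; open, the fingers measure 119 mm over their backs; the gripper's body (75 mm by 177 mm) begins 78 mm behind the grasp point.
Start: joints at [-1.395, 0.207, 1.542, -0, 1.393, -0.15], TCP at [0.185, -0.545, 0.205] pointing down, gripper open.
Joint ranges: [-2.73, 2.73], [-0.86, 2.22], [0.23, 2.46], [-1.11, 4.25], [0.08, 2.63], [-2.82, 2.82]. Speed limits (rad/s): [2.79, 2.79, 3.14, 3.14, 3.14, 3.14].

### API

Orientations are given as a unit quaternion [w, x, y, z].
In Python, from workcell import env gives the robot as it stands. Calls block until the motion is done:
- env.reach(position, orientation): joint-space move of the TCP to a pose.
- env.move_l(position, vel=0.15, rotation=None, f_stop=None): straight line of the TCP; rotation=None keeps the orientation; vel is the mean speed in m/s. With f_stop (N) it stops when the force on the tool has changed by that much, and returns True; else False.
- env.movej(angles): joint-space move.
- env.grip(opening, force=None): opening from 0.0 (shut) to 1.0 (fully open); force is the grip in N (None keeps the last); returns when the fingers have stopped.
- env.wait(seconds).
- env.solve_ik(position, orientation): joint angles nearest the present ones, or None.
- env.observe(): the state.
- env.snapshot(name): name is "side" or "top" or "wrist"; returns a dict with "pixels" (400x640x3 uint8, blue, green, red), "z_map" (400x640 float32, m along the optical axis (not along the pixel's ray), 0 where there is no reading), "fx", "fy", "cx", "cy" (pixels), "xyz" and "attitude" of the camera in the world; the wrist camera has in their place "mount" (4x4, takes a point from camera to tool coordinates, whose origin is the TCP and whose axes are the tool frame's). Camera axes: x right, y down, z forward; pixel columns grow to the right and rows downward; lengths in m; the calibration is good to about 2 mm. A picture is of the moment at which its call begins: read the wrist's pose just before it.
A pose or a line that the arm cannot do raises env.MotionError and nothing moves.
- env.finish_job(): hands the job in, once; it reports no verdict.
Trained networks look in the newest picture that a camera, given by its name, has taken for a name from the list of things; names that differ only in an ending like _2 or _b are one class to them, and where a whole thing is asked for, a point or a joint stands for the part that bears it (a point fixed in the world has none). Each returns a list of dicts, best first, with "score" (0 to 1); they miss things now and then, are a little off and sometimes report something else, mostly with a low value. They report only what shows in the picture. A call takes as long as a camera call.
- env.find_in(camera, label): "at" ([column, row] in pixels, amid what is visible of it).
- env.regions_of(camera, label): "pixels" (400x640 bool, what is visible of it) and "at" ([column, row] in pixels, amid what is visible of it).
The state is a dict: "time_s": time; "joint_positions": joint angles; "joint_vel": joint speeds; "joint_torque": joint torques, N m; "tool_pos": TCP position; "orientation": TCP orientation; "contact_force": force on the tool from outside, world axes, zero at the start; "moment": the same for the moment, N m; "opening": opening from 0.0 (shut) to 1.0 (fully open).
Only numpy, scipy, OpenCV 4.12 (cv2) and the standard library are available. Lean on these libraries where they do the work, as an engineer would, in place of code of your own. Each camera call takes 0.05 s, during which the arm holds its last target.

## Working session

There is one attempt and no reset: what is moved stays moved. The work goes in short steps, each a Python script; the robot and the scene stay as the last script left them, time stands still between calls to the robot, and variables do not carry over. Pictures are saved under pics/ and viewed, and the job is handed in when it is done.

```bash
ls; mkdir -p pics; cat > h.py <<'E'
import numpy as np, cv2
from workcell import env
from scipy.spatial.transform import Rotation as R
def q2R(q): return R.from_quat([q[1],q[2],q[3],q[0]]).as_matrix()
def R2q(m):
    q=R.from_matrix(m).as_quat(); return [float(q[3]),float(q[0]),float(q[1]),float(q[2])]
def cam(s,st=None):
    if 'mount' in s:
        T=np.eye(4);T[:3,:3]=q2R(st['orientation']);T[:3,3]=st['tool_pos']
        return T@np.array(s['mount'])
    T=np.eye(4);a=np.array(s['attitude'])
    T[:3,:3]=a if a.shape==(3,3) else q2R(a)
    T[:3,3]=s['xyz'];return T
def cloud(s,T):
    z=s['z_map'];v,u=np.mgrid[:400,:640]
    p=np.stack([(u-s['cx'])/s['fx']*z,(v-s['cy'])/s['fy']*z,z],-1)
    p=p@T[:3,:3].T+T[:3,3]; p[z<=0]=np.nan; return p
def down(yaw): # tool x down, tool y (jaw) at world yaw
    x=np.array([0,0,-1.]);y=np.array([np.cos(yaw),np.sin(yaw),0]);return R2q(np.stack([x,y,np.cross(x,y)],1))
E
python3 - <<'E'
from h import *
st=env.observe();print(st)
for n in ['side','top','wrist']:
    s=env.snapshot(n);cv2.imwrite(f'pics/{n}0.png',s['pixels'])
    print(n,s['fx'],s['cx'],s['cy'],s.get('xyz'),s.get('attitude'),s.get('mount'))
    T=cam(s,st);P=cloud(s,T);np.save(f'{n}0.npy',P)
    for l in ['basket','basket_handle','stand','hook_tips','lever','grip','petri_dish','white_pot','purple_cup','reagent_bottle']:
        r=env.regions_of(n,l)
        for d in r[:2]:
            print(l,round(d['score'],2),np.round(d['at']),d['pixels'].sum(),np.round(np.nanmedian(P[d['pixels']],0),3))
E
```

```text
pics
{'time_s': 0.0, 'joint_positions': array([-1.39450525e+00,  2.07413310e-01,  1.54291575e+00, -1.95813735e-05,
        1.39344069e+00, -1.50500728e-01]), 'joint_vel': array([ 5.08237388e-05, -2.40479316e-04,  5.57487983e-04,  5.01820294e-04,
       -4.10982924e-04,  1.05170011e-03]), 'joint_torque': array([-1.48051073e-03, -3.70878661e+01, -2.81421787e+01,  6.97849179e-02,
        3.60505655e-02, -1.45870190e-04]), 'tool_pos': array([ 0.18442391, -0.54380459,  0.20431269]), 'orientation': array([-0.1142565 , -0.69767117, -0.11579564,  0.69770464]), 'contact_force': array([-0.38589855,  0.39202622, -0.59895878]), 'moment': array([-0.02578996,  0.00292705, -0.01704129]), 'opening': 0.9992461224042144}
side 520.6483178756004 327.59637965807826 197.1634333502548 [ 0.20532187 -1.07697125  1.10895427] [-0.40103479  0.90395979 -0.1358721   0.0597207 ] None
basket 0.74 [278. 177.] 640 [0.433 0.231 0.02 ]
basket_handle 0.8 [274. 171.] 632 [0.432 0.232 0.02 ]
basket_handle 0.22 [307. 297.] 667 [ 0.401 -0.321  0.057]
stand 0.78 [336. 214.] 2764 [ 0.54  -0.09   0.111]
hook_tips 0.65 [331. 18
[... 884 characters left out ...]
228.] 395 [0.425 0.083 0.003]
petri_dish 0.7 [328. 175.] 506 [ 0.529 -0.041  0.181]
white_pot 0.69 [314. 221.] 255 [ 0.439 -0.011  0.014]
white_pot 0.61 [378. 205.] 193 [ 0.46  -0.158  0.155]
purple_cup 0.73 [439. 236.] 500 [ 0.403 -0.32   0.046]
purple_cup 0.49 [455. 168.] 281 [ 0.569 -0.367  0.057]
reagent_bottle 0.82 [455. 167.] 258 [ 0.569 -0.366  0.058]
wrist 313.0891679631828 320.5528412247129 198.65060131867256 None None [[ 5.51765673e-04 -2.39235937e-01  9.70961308e-01 -1.80066263e-01]
 [ 9.99999710e-01  6.42060160e-04 -4.10069532e-04  1.13207058e-03]
 [-5.25312204e-04  9.70961253e-01  2.39236222e-01 -6.88232070e-02]
 [ 0.00000000e+00  0.00000000e+00  0.00000000e+00  1.00000000e+00]]
```

```bash
python3 - <<'E'
import cv2
a=cv2.imread('pics/side0.png')[120:340,220:460];cv2.imwrite('pics/side0z.png',cv2.resize(a,None,fx=2.7,fy=2.7,interpolation=2))
a=cv2.imread('pics/top0.png')[120:280,180:480];cv2.imwrite('pics/top0z.png',cv2.resize(a,None,fx=2.6,fy=2.6,interpolation=2))
E
```

```text
(no output)
```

View pics/side0z.png

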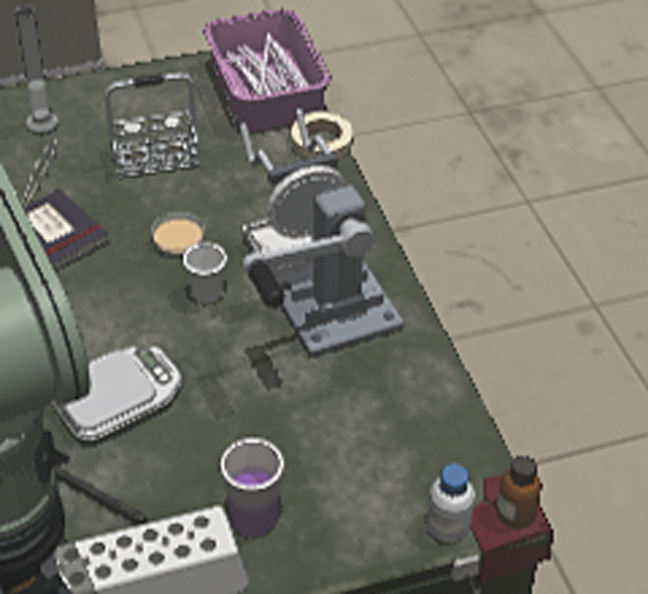

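View pics/top0z.png

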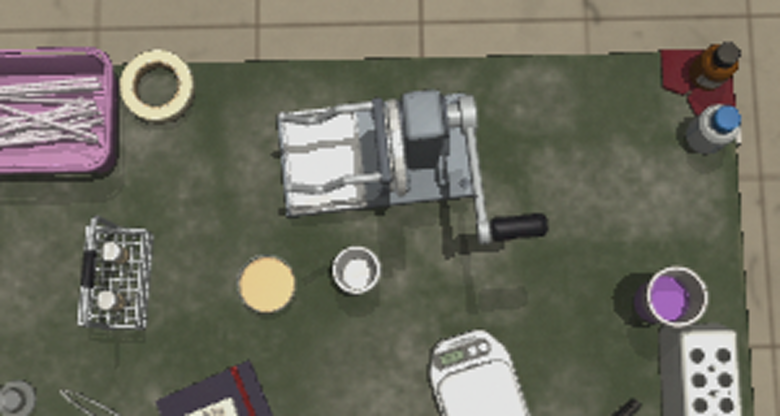

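View pics/top0.png

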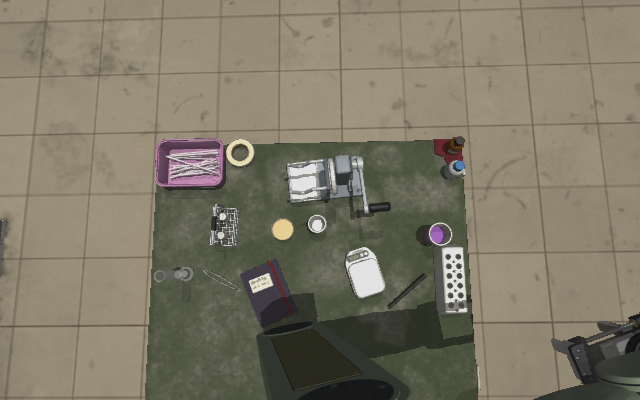

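```bash
python3 - <<'E'
from h import *
st=env.observe();print(q2R(st['orientation']).round(2))
for nm,p in [('stand',[0.50,-0.07,0.36]),('basket',[0.43,0.21,0.26]),('cr',[0.52,0.02,0.2]),('grip0',[0.45,-0.16,0.14]),('grip1',[0.55,-0.15,0.24])]:
  for yaw in [0,90,180,-90]:
    r=env.solve_ik(p,down(np.radians(yaw))); print(nm,yaw,None if r is None else np.round(r,2))
E
```

```text
[[-0.    0.32 -0.95]
 [ 0.   -0.95 -0.32]
 [-1.   -0.   -0.  ]]
stand 0 [-0.31 -0.02  1.48 -0.    1.69 -0.31]
stand 90 [-0.31 -0.02  1.48 -0.    1.69 -1.88]
stand 180 None
stand -90 [-0.31 -0.02  1.48 -0.    1.69  1.26]
basket 0 [ 0.27 -0.04  1.7  -0.    1.49  0.27]
basket 90 [ 0.27 -0.04  1.7  -0.    1.49 -1.3 ]
basket 180 None
basket -90 [ 0.27 -0.04  1.7  -0.    1.49  1.84]
cr 0 [-0.13  0.1   1.68 -0.    1.37 -0.13]
cr 90 [-0.13  0.1   1.68 -0.    1.37 -1.7 ]
cr 180 None
cr -90 [-0.13  0.1   1.68 -0.    1.37  1.44]
grip0 0 [-0.52  0.07  1.84 -0.    1.23 -0.52]
grip0 90 [-0.52  0.07  1.84 -0.    1.23 -2.09]
grip0 180 [-0.52  0.07  1.84 -0.    1.23  2.62]
grip0 -90 [-0.52  0.07  1.84 -0.    1.23  1.05]
grip1 0 [-0.42  0.17  1.51 -0.    1.46 -0.42]
grip1 90 [-0.42  0.17  1.51 -0.    1.46 -1.99]
grip1 180 [-0.42  0.17  1.51 -0.    1.46  2.72]
grip1 -90 [-0.42  0.17  1.51 -0.    1.46  1.15]
```

```bash
python3 - <<'E'
from h import *
def look(tag):
    st=env.observe();s=env.snapshot('wrist');cv2.imwrite(f'pics/{tag}.png',s['pixels']);P=cloud(s,cam(s,st));np.save(tag+'.npy',P)
    out={}
    for l in ['basket','basket_handle','stand','hook_tips','lever','grip']:
        for i,d in enumerate(env.regions_of('wrist',l)[:2]):
            print(tag,l,round(d['score'],2),np.round(d['at']),d['pixels'].sum(),np.round(np.nanmedian(P[d['pixels']],0),3)); out[f'{l}{i}']=d['pixels']
    np.savez(tag+'m.npz',**out); print(env.observe()['time_s'])
env.reach([0.50,-0.06,0.38],down(0));look('w1')
env.reach([0.43,0.21,0.30],down(-np.pi/2));look('w2')
E
```

```text
w1 basket_handle 0.41 [275.  74.] 1132 [0.423 0.084 0.006]
w1 hook_tips 0.92 [348. 158.] 2186 [ 0.535 -0.035  0.182]
w1 lever 0.91 [338. 172.] 3824 [ 0.521 -0.052  0.161]
w1 lever 0.39 [348. 157.] 2062 [ 0.532 -0.035  0.183]
w1 grip 0.56 [292. 246.] 478 [ 0.462 -0.157  0.157]
4.1667
w2 basket 0.7 [478. 169.] 1154 [ 0.433 -0.021  0.035]
w2 basket 0.69 [302. 174.] 2164 [0.433 0.234 0.038]
w2 basket_handle 0.78 [301. 169.] 2718 [0.434 0.234 0.021]
w2 stand 0.74 [531.  78.] 19439 [ 0.548 -0.039  0.054]
w2 hook_tips 0.86 [576.  83.] 6958 [ 0.537 -0.04   0.175]
w2 lever 0.74 [580.  88.] 7871 [ 0.533 -0.041  0.166]
6.3667
```

View pics/w1.png

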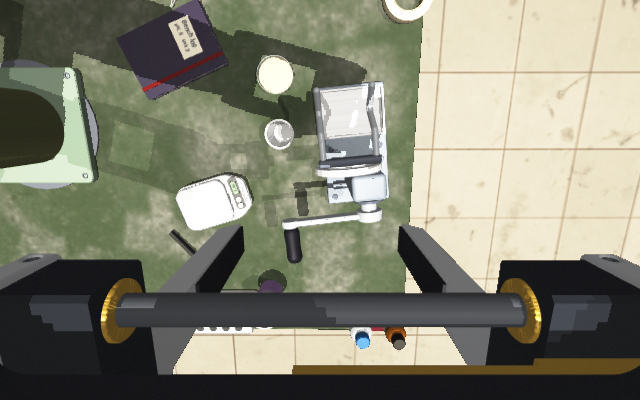

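View pics/w2.png

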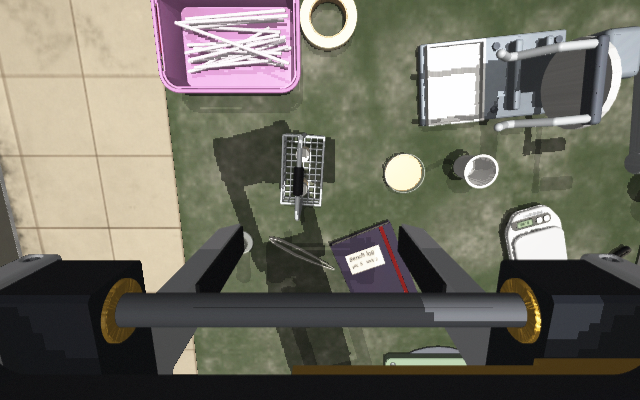

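```bash
python3 - <<'E'
from h import *
def fit(Q):
    c=Q.mean(0);u,s,v=np.linalg.svd(Q[:,:2]-c[:2],full_matrices=False);d=v[0]*np.sign(v[0][np.argmax(abs(v[0]))]);return c,np.degrees(np.arctan2(d[1],d[0])),Q.min(0),Q.max(0)
for n in ['side0','top0','w1','w2']:
    P=np.load(n+'.npy').reshape(-1,3)
    def box(x0,x1,y0,y1,z0,z1):
        return P[(P[:,0]>x0)&(P[:,0]<x1)&(P[:,1]>y0)&(P[:,1]<y1)&(P[:,2]>z0)&(P[:,2]<z1)]
    for nm,b in [('bar',(.36,.5,.18,.29,.095,.14)),('prongL',(.46,.53,-.01,.07,.14,.2)),('prongR',(.53,.62,-.01,.07,.14,.2)),('uprighttop',(.5,.62,-.14,-.055,.155,.172)),('grip',(.42,.5,-.21,-.135,.14,.175)),('foot',(.46,.63,-.15,.15,.008,.03))]:
        Q=box(*b)
        if len(Q)>5: print(n,nm,len(Q),*[np.round(a,3) for a in fit(Q)])
E
```

```text
side0 bar 91 [0.43  0.234 0.115] -3.952 [0.381 0.226 0.096] [0.484 0.243 0.125]
side0 prongL 51 [0.495 0.024 0.168] 92.573 [ 0.491 -0.009  0.15 ] [0.501 0.046 0.183]
side0 prongR 57 [0.559 0.026 0.168] 92.757 [ 0.555 -0.009  0.148] [0.566 0.051 0.186]
side0 uprighttop 265 [ 0.551 -0.079  0.161] -39.07 [ 0.501 -0.129  0.155] [ 0.585 -0.055  0.172]
side0 grip 130 [ 0.459 -0.166  0.154] 97.773 [ 0.449 -0.188  0.141] [ 0.473 -0.137  0.163]
side0 foot 923 [ 0.547 -0.066  0.015] 110.469 [ 0.493 -0.138  0.008] [0.62  0.061 0.03 ]
top0 bar 146 [0.432 0.234 0.116] -3.652 [0.38  0.228 0.095] [0.483 0.241 0.122]
top0 prongL 85 [0.497 0.019 0.168] 95.378 [ 0.492 -0.009  0.149] [0.503 0.046 0.185]
top0 prongR 98 [0.561 0.02  0.17 ] 95.672 [ 0.556 -0.01   0.151] [0.568 0.05  0.185]
top0 uprighttop 362 [ 0.561 -0.081  0.16 ] 113.334 [ 0.5   -0.124  0.155] [ 0.586 -0.055  0.171]
top0 grip 195 [ 0.461 -0.159  0.154] 95.968 [ 0.45  -0.185  0.14 ] [ 0.473 -0.135  0.16 ]
top0 foot 1677 [ 0.548 -0.015  0.014] 85.362 [ 0.495 -0.13   0.008] [0.622 0.072 0.03 ]
w1 prongL 326 [0.497 0.019 0.17 ] 95.72 [ 0.491 -0.009  0.153] [0.503 0.046 0.186]
w1 prongR 374 [0.56  0.022 0.172] 95.759 [ 0.554 -0.009  0.152] [0.568 0.052 0.186]
w1 uprighttop 1163 [ 0.562 -0.082  0.161] 96.832 [ 0.5   -0.125  0.155] [ 0.586 -0.055  0.171]
w1 grip 489 [ 0.461 -0.158  0.156] 96.272 [ 0.449 -0.184  0.148] [ 0.472 -0.135  0.161]
w1 foot 4630 [ 0.551 -0.006  0.015] 88.063 [ 0.497 -0.136  0.008] [0.621 0.073 0.03 ]
w2 bar 581 [0.435 0.235 0.118] -3.488 [0.379 0.229 0.095] [0.484 0.241 0.124]
w2 prongL 542 [0.498 0.011 0.171] 95.311 [ 0.492 -0.01   0.153] [0.504 0.046 0.186]
w2 prongR 716 [0.561 0.016 0.172] 96.37 [ 0.554 -0.01   0.152] [0.568 0.053 0.186]
w2 uprighttop 1193 [ 0.566 -0.077  0.162] 26.519 [ 0.504 -0.095  0.156] [ 0.587 -0.057  0.172]
w2 foot 8698 [ 0.557 -0.007  0.016] 97.73 [ 0.495 -0.126  0.008] [0.622 0.073 0.03 ]
```

```bash
cat >> h.py <<'E'
PHI=np.radians(5.8)
EX=np.array([np.cos(PHI),np.sin(PHI),0]);EY=np.array([-np.sin(PHI),np.cos(PHI),0]);O=np.array([0.5629,-0.0772,0])
def S(x,y,z): return O+x*EX+y*EY+np.array([0,0,z])
E
python3 - <<'E'
from h import *
for n in ['top0','w1','w2']:
    P=np.load(n+'.npy').reshape(-1,3);L=(P-O)@np.stack([EX,EY,[0,0,1]],1)
    for nm,x0 in [('L',-56),('R',8)]:
        m=(abs(L[:,0]*1e3-x0)<8)&(L[:,2]>.14)&(L[:,2]<.2)
        Q=L[m]*1e3
        print(n,nm,[(y,*np.round(np.median(Q[abs(Q[:,1]-y)<3],0)[[0,2]],0)) for y in range(65,135,5) if (abs(Q[:,1]-y)<3).sum()>1])
env.reach([0.432,0.2345,0.17],down(np.radians(-93.6)))
env.move_l([0.432,0.2345,0.096],vel=0.1,f_stop=8)
s=env.snapshot('wrist');cv2.imwrite('pics/g1.png',s['pixels'])
env.grip(0.0,35)
o=env.observe();print(o['time_s'],o['opening'],o['tool_pos'],o['contact_force'])
s=env.snapshot('wrist');cv2.imwrite('pics/g2.png',np.vstack([cv2.imread('pics/g1.png')[:260],s['pixels'][:260]]))
E
```

```text
top0 L [(65, np.float64(-55.0), np.float64(181.0)), (70, np.float64(-55.0), np.float64(182.0)), (75, np.float64(-56.0), np.float64(183.0)), (80, np.float64(-56.0), np.float64(178.0)), (85, np.float64(-56.0), np.float64(169.0)), (90, np.float64(-56.0), np.float64(162.0)), (95, np.float64(-56.0), np.float64(157.0)), (100, np.float64(-55.0), np.float64(155.0)), (105, np.float64(-55.0), np.float64(157.0)), (110, np.float64(-56.0), np.float64(162.0)), (115, np.float64(-56.0), np.float64(170.0)), (120, np.float64(-56.0), np.float64(176.0)), (125, np.float64(-55.0), np.float64(179.0)), (130, np.float64(-56.0), np.float64(177.0))]
top0 R [(65, np.float64(8.0), np.float64(181.0)), (70, np.float64(8.0), np.float64(183.0)), (75, np.float64(8.0), np.float64(182.0)), (80, np.float64(8.0), np.float64(178.0)), (85, np.float64(8.0), np.float64(169.0)), (90, np.float64(8.0), np.float64(162.0)), (95, np.float64(7.0), np.float64(156.0)), (100, np.float64(8.0), np.float64(153.0)), (105, np.float64(8.0), np.float64(157.0)), (110, np.float64(8.0), np.float64(162.0)), (115, np.float64(8.0), np.float64(168.
[... 1991 characters left out ...]
]
w2 R [(65, np.float64(8.0), np.float64(184.0)), (70, np.float64(8.0), np.float64(184.0)), (75, np.float64(8.0), np.float64(184.0)), (80, np.float64(8.0), np.float64(180.0)), (85, np.float64(8.0), np.float64(173.0)), (90, np.float64(8.0), np.float64(166.0)), (95, np.float64(8.0), np.float64(159.0)), (100, np.float64(8.0), np.float64(156.0)), (105, np.float64(7.0), np.float64(157.0)), (110, np.float64(6.0), np.float64(164.0)), (115, np.float64(6.0), np.float64(169.0)), (120, np.float64(6.0), np.float64(175.0)), (125, np.float64(8.0), np.float64(181.0)), (130, np.float64(8.0), np.float64(181.0))]
9.15 0.11566855076565263 [0.43204072 0.23461523 0.09603865] [ 0.0722531  -0.30094878 -0.378957  ]
```

View pics/g2.png

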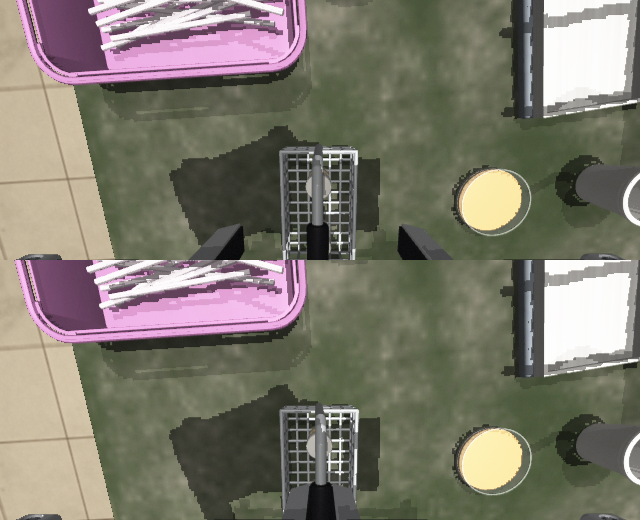

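```bash
python3 - <<'E'
from h import *
up=0.200
q=down(np.radians(-90+5.8))
env.move_l([0.432,0.2345,up-0.019],vel=0.12)
o=env.observe();print(o['opening'],o['contact_force'])
p=S(-.024,.20,up-.019)
env.move_l(p,vel=0.15,rotation=q)
env.wait(0.3)
o=env.observe();print(o['time_s'],o['tool_pos'],p,o['contact_force'])
s=env.snapshot('wrist');cv2.imwrite('pics/c1.png',s['pixels'])
T=env.snapshot('top');P=cloud(T,cam(T));L=(P.reshape(-1,3)-O)@np.stack([EX,EY,[0,0,1]],1)*1e3
m=(L[:,1]>170)&(L[:,1]<230)&(L[:,0]>-100)&(L[:,0]<60)&(L[:,2]>193)&(L[:,2]<212)
Q=L[m];print(len(Q),Q.min(0),Q.max(0),[(x,np.median(Q[abs(Q[:,0]-x)<6],0).round(0)) for x in (-70,-60,-24,10,20) if (abs(Q[:,0]-x)<6).any()])
s=env.snapshot('side');cv2.imwrite('pics/c1s.png',cv2.resize(s['pixels'][100:280,220:460],None,fx=3,fy=3))
E
```

```text
0.11338263603573295 [ 0.0938656  -0.26661415 -1.28852745]
11.4667 [0.51857972 0.11981535 0.18106225] [0.5188116  0.11935079 0.181     ] [ 0.32001757  0.225005   -0.94792731]
13 [-71.28206609 181.37256281 194.97561859] [-21.77890994 197.74685196 202.75136553] [(-70, array([-69., 197., 199.])), (-60, array([-61., 196., 201.])), (-24, array([-22., 181., 203.]))]
```

View pics/c1s.png

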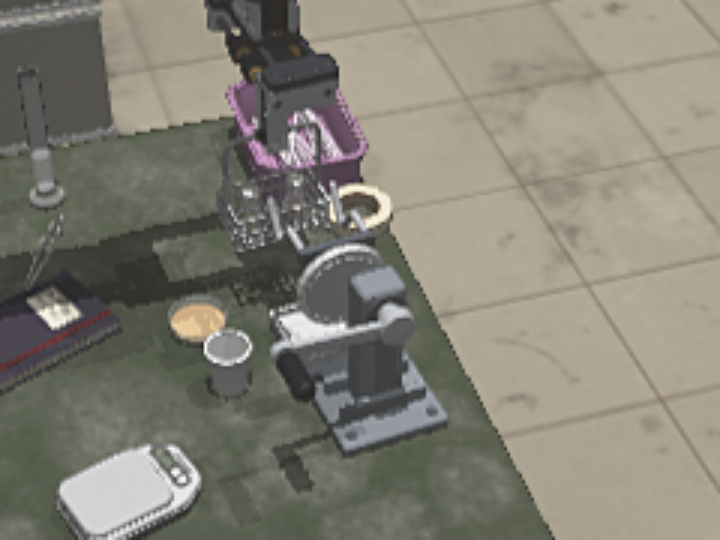

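View pics/c1.png

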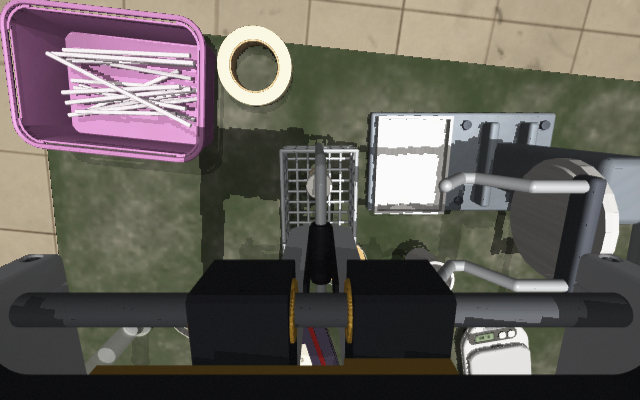

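```bash
python3 - <<'E'
from h import *
print(env.move_l(S(-.024,.100,.181),vel=0.1,f_stop=6))
env.wait(0.2)
o=env.observe();print(o['time_s'],o['tool_pos'],S(-.024,.1,.181),o['contact_force'])
r=env.move_l(S(-.024,.100,.139),vel=0.05,f_stop=2.5)
o=env.observe();print(r,o['time_s'],o['tool_pos'],o['contact_force'])
s=env.snapshot('wrist');cv2.imwrite('pics/d1.png',s['pixels'])
s=env.snapshot('side');cv2.imwrite('pics/d1s.png',cv2.resize(s['pixels'][100:280,220:460],None,fx=3,fy=3))
E
```

```text
False
12.9667 [0.52884736 0.02042979 0.18099294] [0.52891723 0.01986272 0.181     ] [ 0.90908447 -0.1740973  -1.63798927]
True 13.7667 [0.52800115 0.02000508 0.13892693] [0.41135669 0.2448171  4.51448127]
```

View pics/d1s.png

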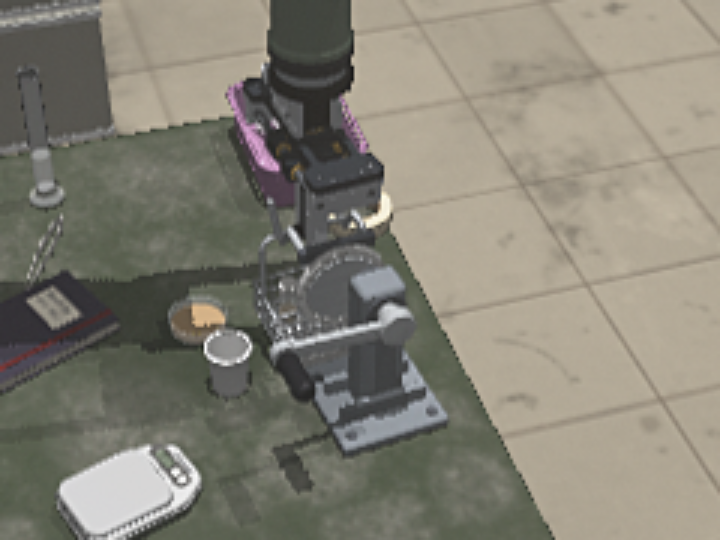

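View pics/d1.png

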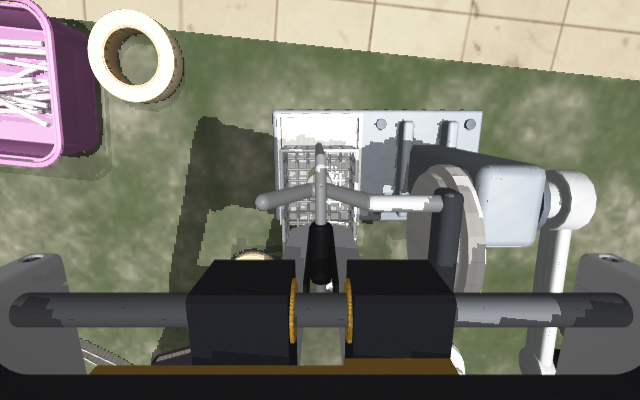

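```bash
python3 - <<'E'
from h import *
env.grip(0.38); 
o=env.observe();print(o['time_s'],o['opening'],o['contact_force'])
env.wait(0.2)
p=o['tool_pos']
print(env.move_l([p[0],p[1],0.30],vel=0.12,f_stop=5))
env.wait(0.2)
o=env.observe();print(o['time_s'],o['tool_pos'],o['contact_force'])
s=env.snapshot('wrist');cv2.imwrite('pics/e1.png',s['pixels'])
s=env.snapshot('side');cv2.imwrite('pics/e1s.png',cv2.resize(s['pixels'][100:280,220:460],None,fx=3,fy=3))
E
```

```text
14.4583 0.38263334172556307 [ 0.09232741 -0.59626866 -0.46459576]
False
16.3583 [0.52618817 0.02024173 0.29930867] [-0.39270241 -0.11899413 -0.60772979]
```

View pics/e1s.png

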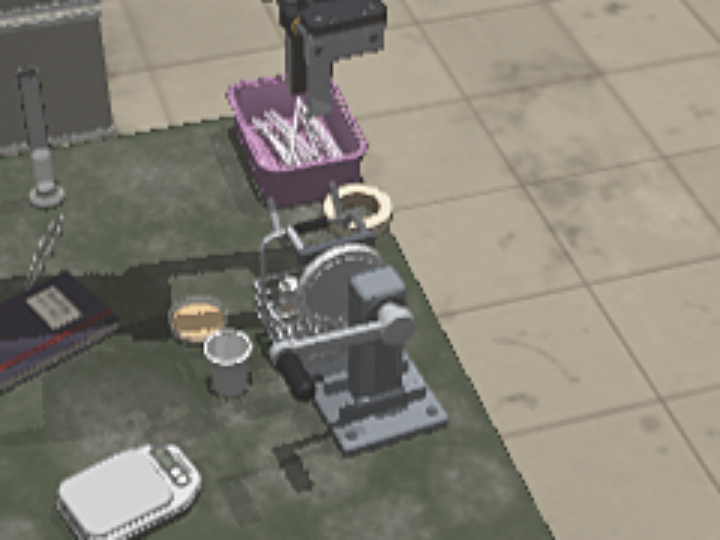

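View pics/e1.png

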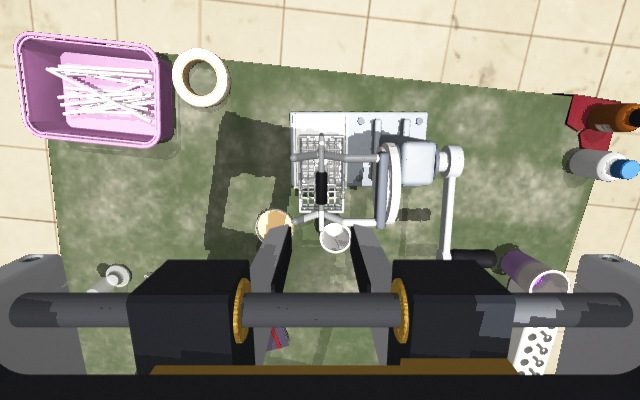

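```bash
cat >> h.py <<'E'
def G(a):
    t=0.071+a; return S(-.110*np.cos(t),-.075,.140+.110*np.sin(t)-.019)
E
python3 - <<'E'
from h import *
q=down(PHI)
g=G(0)
for a in (0,.5,1,1.5): assert env.solve_ik(G(a),q) is not None
env.reach([g[0],g[1],.27],q)
env.grip(0.65)
env.move_l([g[0],g[1],.20],vel=0.15)
s=env.snapshot('wrist');cv2.imwrite('pics/f1.png',s['pixels'])
print(env.move_l(g,vel=0.08,f_stop=6))
env.grip(0,40)
o=env.observe();print(o['time_s'],o['opening'],o['tool_pos'],g,o['contact_force'])
s=env.snapshot('wrist');cv2.imwrite('pics/f2.png',np.vstack([cv2.imread('pics/f1.png')[:300],s['pixels'][:300]]))
s=env.snapshot('side');cv2.imwrite('pics/f2s.png',cv2.resize(s['pixels'][100:280,220:460],None,fx=3,fy=3))
E
```

```text
False
21.2 0.2077725206285201 [ 0.46106772 -0.16295231  0.12878135] [ 0.46131806 -0.16290424  0.12880344] [-1.75380109 -1.34942559  1.20150153]
```

View pics/f2s.png

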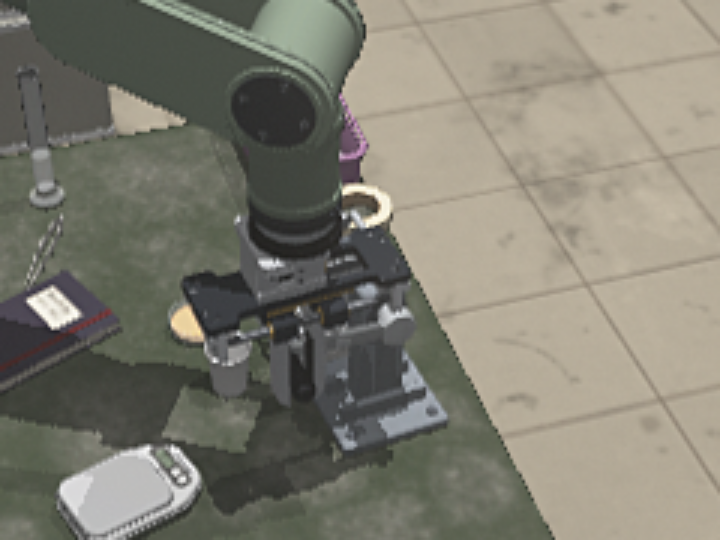

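View pics/f2.png

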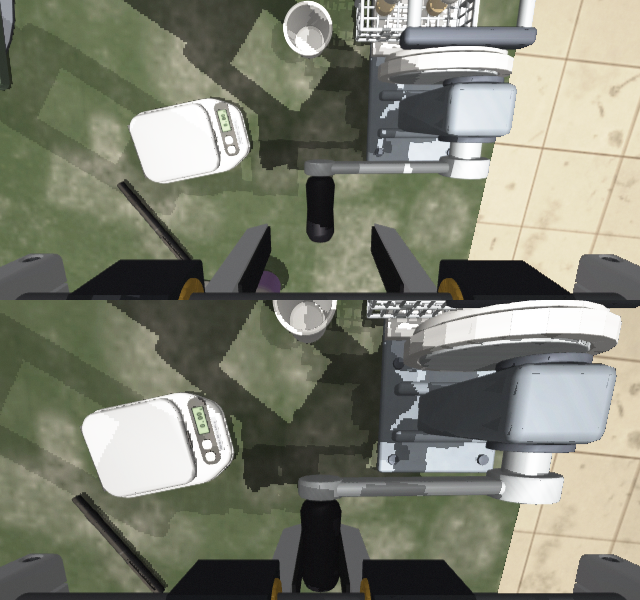

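```bash
python3 - <<'E'
from h import *
for a in np.linspace(0.15,1.5,10):
    env.move_l(G(a),vel=0.03 if a>1.3 else 0.045)
    o=env.observe();print(round(a,2),o['time_s'],round(o['opening'],3),np.round((o['tool_pos']-G(a))*1e3,1),o['contact_force'].round(1))
env.wait(0.5)
o=env.observe();st=o;print(o['time_s'],o['opening'],o['tool_pos'],G(1.5))
for n in ['side','wrist','top']:
    s=env.snapshot(n);P=cloud(s,cam(s,st));np.save('z'+n+'.npy',P)
    px=s['pixels']
    cv2.imwrite(f'pics/z{n}.png',px if n=='wrist' else cv2.resize(px[100:280,220:460],None,fx=3,fy=3))
    for l in ['basket_handle','basket','grip','hook_tips','petri_dish','white_pot','purple_cup','reagent_bottle']:
        for d in env.regions_of(n,l)[:1]: print(n,l,round(d['score'],2),np.round(np.nanmedian(P[d['pixels']],0),3))
    L=(P.reshape(-1,3)-O)@np.stack([EX,EY,[0,0,1]],1)*1e3
    for nm,b in [('leverarm',(-40,40,-60,-38,190,262)),('bar',(-58,60,93,107,178,192)),('prongtip',(-45,45,108,140,180,215))]:
        m=(L[:,0]>b[0])&(L[:,0]<b[1])&(L[:,1]>b[2])&(L[:,1]<b[3])&(L[:,2]>b[4])&(L[:,2]<b[5]);Q=L[m]
        if len(Q)>3:print(n,nm,len(Q),Q.mean(0).round(1),Q.min(0).round(0),Q.max(0).round(0))
print(env.observe()['time_s'])
E
```

```text
0.15 21.8167 0.207 [-0.3 -0.  -0. ] [-2.4 -1.3 -1. ]
0.3 22.3333 0.205 [-0.2 -0.   0.2] [-4.8 -1.6 -1.7]
0.45 22.85 0.209 [-0.2 -0.1  0.2] [-3.8 -1.2 -0.2]
0.6 23.3667 0.208 [-0.2 -0.1  0.2] [-4.5 -2.5  0.5]
0.75 23.8833 0.209 [-0.2 -0.1  0.2] [-5.6 -2.4  0.3]
0.9 24.4 0.21 [-0.2 -0.1  0.1] [-5.8 -2.7  1.7]
1.05 24.9167 0.205 [-0.2 -0.2  0.1] [-4.9 -1.7  3.1]
1.2 25.4333 0.209 [-0.1 -0.2  0.2] [-4.4 -1.6  3.9]
1.35 26.1333 0.208 [ 0.1 -0.2  0.2] [-3.9 -2.9  4.2]
1.5 26.8333 0.209 [ 0.2 -0.2  0.2] [-2.4 -2.8  4.7]
27.3333 0.20677918921313834 [ 0.57051993 -0.15201221  0.23117125] [ 0.57050151 -0.15181379  0.231     ]
side basket_handle 0.75 [0.52  0.015 0.092]
side basket 0.71 [0.521 0.015 0.093]
side hook_tips 0.84 [ 0.53  -0.046  0.199]
side petri_dish 0.67 [0.423 0.085 0.006]
side white_pot 0.55 [ 0.433 -0.018  0.037]
side reagent_bottle 0.78 [ 0.567 -0.387  0.053]
side leverarm 31 [ -5.7 -44.3 210.1] [-12. -60. 191.] [  8. -38. 260.]
side bar 29 [-30.1  98.7 183. ] [-52.  94. 178.] [ 34. 105. 188.]
side prongtip 28 [-32.4 117.9 193.7] [-37. 108. 183.] [-27. 127. 207.]
wrist basket_
[... 183 characters left out ...]
-0.145  0.26 ]
wrist white_pot 0.86 [ 0.426 -0.007  0.034]
wrist purple_cup 0.7 [ 0.399 -0.29   0.055]
wrist reagent_bottle 0.85 [ 0.574 -0.364  0.06 ]
wrist leverarm 1480 [ 1.000e-01 -4.950e+01  2.583e+02] [-12. -60. 190.] [ 12. -38. 262.]
top basket 0.69 [0.555 0.018 0.085]
top hook_tips 0.61 [0.583 0.001 0.202]
top petri_dish 0.86 [0.425 0.083 0.004]
top white_pot 0.4 [ 0.583 -0.008  0.203]
top purple_cup 0.94 [ 0.402 -0.32   0.046]
top reagent_bottle 0.58 [ 0.569 -0.367  0.056]
top leverarm 63 [ -1.4 -45.4 256.6] [-11. -53. 246.] [  9. -39. 261.]
top bar 149 [ -0.3  99.1 183.2] [-46.  93. 178.] [ 47. 106. 189.]
top prongtip 68 [  0.4 118.3 194.5] [-35. 108. 180.] [ 37. 129. 205.]
28.6833
```

View pics/zside.png

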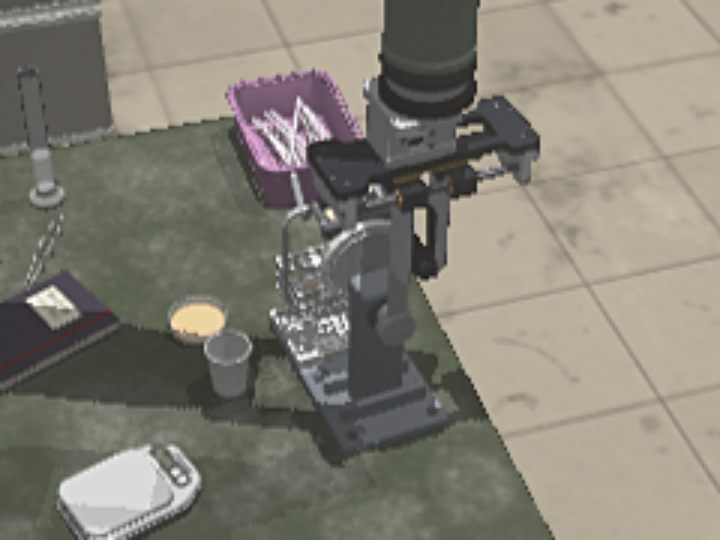

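View pics/zwrist.png

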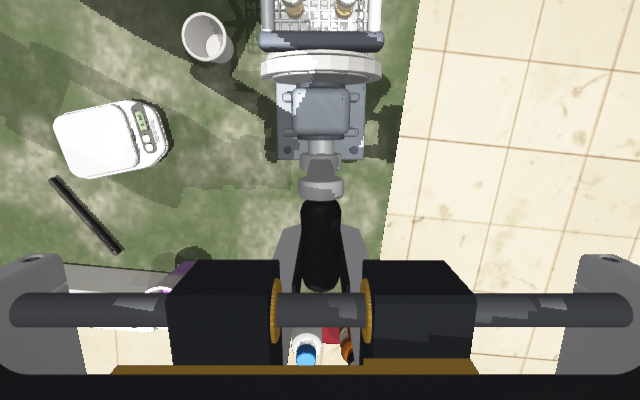

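```bash
python3 - <<'E'
from h import *
env.wait(0.5)
o=env.observe();print(o['time_s'],o['opening'],o['tool_pos'],o['contact_force'])
print(env.finish_job())
E
```

```text
29.1833 0.2079546777288746 [ 0.57049204 -0.15204396  0.23116193] [-3.55836689 -2.5189041   5.36542849]
the job is handed in; nothing more can be done
None
```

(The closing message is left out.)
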